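Clamp the knife in the inspection rest

TASK

Put the porcelain-handled knife into the grey inspection rest so its blade can be examined: keeping the blade down on the bed, push its tip in from the open end, under the sprung hold-down finger, and slide it on until the tip bears firmly on the sprung stop pad at the far end. Then let go, so that the finger alone holds the knife flat, still against the pad, its handle sticking out of the open end. Feel for the pad without ramming it or pressing hard on the rest, and leave the other things where they are.

Things in the scene. Friction and masses are not known exactly. Their poses are not given: they have to be found in the camera images.
- knife_grip (a point): Centre of the knife's blue porcelain handle, half-way up: grasp here. Handle 88 mm long, 22 mm wide, 18 mm thick. x points along the knife to the tip, z up. It lies flat on its handle on the table. A fork and a spoon with the same handles lie beside it, the three in any order side by side, about 95 mm apart.
- knife_tip (a point): Middle of the blunt end of the knife's blade, 165 mm along x from knife_grip at the same height, 2.5 mm above the blade's underside. The last 12 mm are 16 mm wide and bevelled on top, down to 2.5 mm thick at the end. Axes as knife_grip.
- rest: Grey inspection rest, fixed. Origin at table height under the middle of its open end; x runs along the bed from the open end to the stop, z up. Bed 150 mm long, 60 wide, flat top 24 mm above the table. Two rails 4 mm high leave a channel 25 mm wide (about y = 0), flared to 34 mm over the first 30 mm. A seated knife's handle overhangs the open end, over the bare table.
- roller (a point): Lowest point of the finger's black round nose (radius 10 mm, 16 mm wide across the channel), at x 55, y 0 of the rest; at rest 1 mm above the bed. The finger is a steel bar across the channel, hinged on the +y side (x 55, y 74, z 45 mm of the rest) between two posts 54 mm tall; the bar's top is 53 mm above the table.
- finger (a joint): Lift of the sprung hold-down finger: 0 rad at rest, positive raised, up to 0.6; about 0.054 with the blade lying under it. A spring presses its nose down with about 4.5 to 5 N. Pushed along the bed, the knife's bevelled tip rides under the nose and lifts it; 10 to 15 N, then a drag of 3 to 14 N, more if the blade is pressed down. The stop pad adds its own: it gives 3 mm, up to 5 N, then is hard.
- knife: The knife, 210 mm long, about 0.12 kg; origin under mid-length, 60 mm ahead of the handle's centre and 9 mm below it. After the handle and a 4 mm collar (15 mm thick, its front 117 mm behind the tip) comes a flat steel blade 20 mm wide, 5 mm thick, in the handle's mid-plane: its underside is 6.5 mm above that of the handle.
- stop: Dark steel end block fixed at the closed end of the bed, 44 mm wide, 30 mm tall above the bed; origin on the bed at its front face, 125 mm along the rest; axes as the rest. From it, on a set screw, a steel stop pad (22 mm wide, 18 mm tall) reaches back over the bed: its face is set anywhere from 84 to 111 mm from the open end (not measured: see or feel it).
- fork_mid (a point): Middle of the fork, a bystander, 210 mm long, 27 mm wide, 18 mm thick, lying like the knife.
- spoon_mid (a point): Middle of the spoon, a bystander, 204 mm long, 42 mm wide, 18 mm thick, lying like the knife.
- candlestick: Brass candlestick, bystander, 68 mm across the foot, 95 mm tall; origin under its foot.
- cup: White cup, bystander, 76 mm across, 65 mm tall; origin under its foot.
- polish: Jar of polish, bystander, 60 mm across, 70 mm tall; origin under its foot.
- tape: Cardboard ring, bystander, 90 mm across, 24 mm high; origin under its centre.
- pepper: Steel pepper pot, bystander, 40 mm across, 70 mm tall; origin under its foot.

How it is judged:
On the way:
1. the knife's blade is under the hold-down finger, which it has lifted (x of knife_tip in the frame of rest between 0.062 and 0.081 m and z of knife_tip in the frame of rest below 0.034 m and value of joint finger above 0.035 rad and contact force between finger and knife above 1 N), for 0.1 s.
At the end, for the whole second after the job is handed in: Blade end bearing on the stop pad with over 1 N; blade flat on the bed, tip within 5 mm of the channel's centre line, knife aligned within 0.06 rad and level within 0.05 rad; finger lifted over 0.035 rad by the blade and bearing on it with over 1.5 N; knife released and still (contact force between knife and stop above 1 N and x of knife_tip in the frame of rest above 0.083 m and y of knife_tip in the frame of rest between -0.005 and 0.005 m and z of knife_tip in the frame of rest below 0.0285 m and angle between the x axis of knife_tip and the x axis of rest, either way round below 0.06 rad and angle between knife_grip's own z axis and vertical below 0.05 rad and value of joint finger above 0.035 rad and contact force between finger and knife above 1.5 N and linear speed of knife below 0.01 m/s); the robot touches nothing.
It fails at once if the stop is rammed: more than 15 N between knife and stop (contact force between knife and stop above 15 N).
It fails at once if the knife is pressed on the rest (bed, rails, finger and stop together) with more than 40 N (contact force between knife and rest above 40 N).
It fails at once if another thing is moved by more than 30 mm (distance of any of fork_mid, spoon_mid, candlestick, cup, polish, tape, pepper from where it was at the start of the episode above 0.03 m).
It also fails if it takes over 51 s, if anything falls off the work surface, if the arm or the gripper's body presses on something with over 40 N, if the wrist force passes 120 N, or if a joint passes its speed limit or range.

ROBOT

A 7-joint arm with a two-finger parallel gripper is mounted at the origin on the work surface. World frame = base frame: x ahead of the robot, y to its left, z up, the work surface at z = 0. Lengths are in m, angles in rad, forces in N, time in s.
With the tool pointing down it reaches from about 0.4 to 0.85 m from the base axis. Payload 4.5 kg.
Tool frame: the origin (TCP) lies at the very end of the fingers, on their centre line; the grasp point (between the pads) lies 19 mm behind it; y points along the fingers, x is the direction in which the jaws open and shut, and the axes are right-handed (so a half turn about y gives the same grasp; the last joint's range is limited). The gripper opens to 88 mm and grips with 3 to 60 N. Pads are 18 mm wide; open, the fingers measure 123 mm over their backs; the gripper's body (75 mm by 187 mm) begins 45 mm behind the grasp point.
Start: joints at [1.205, 0.689, -0.195, 1.565, 0.157, 0.902, -0.215], TCP at [0.243, -0.576, 0.239] pointing down, gripper open.
Joint ranges: [-3.01, 3.01], [-0.46, 2.08], [-1.47, 1.51], [0.13, 2.56], [-1, 4.14], [0.04, 2.09], [-2.66, 2.66]. Speed limits (rad/s): [2.57, 2.57, 3.14, 3.14, 3.14, 3.14, 3.14].

INTERFACE

Orientations are given as a unit quaternion [x, y, z, w].
In Python, from plant import r gives the robot as it stands.
- The arm moves only by the shell command python3 -m inch 'ROWS' [OPENING] [FORCE]. ROWS is JSON, a list of rows, each a list of 6 numbers: the shift along the tool's x, y, z in mm, then the turn, a rotation vector about the tool's x, y, z in rad. In form: [[x, y, z, ax, ay, az], ...]. A call has 1 to 12 rows; each row shifts and turns the commanded pose from where the row before left it, along the tool's axes as they then stand; what a row does not reach is not made up. A row lasts 1/12 s, in which the tool goes at most 41.7 mm and 7.16 degrees, less where a joint would pass 70% of its speed; a pose out of reach is approached as far as the arm can. A call is refused whole if a number of a shift passes 41.7 or a number of a turn 0.125, either way. A call with a gripper value outside its range is refused whole. OPENING is the finger opening in mm, from 0 to 88.1, set as the call begins (- or left out, the last holds). The fingers move at their own pace and stop on an object; FORCE is the grip in N (left out, the last holds). Time passes only in rows, so rows that do not move let the fingers close. It gives the time, the measured TCP pose, the force and the opening at its end, in the units of the state.
- r.get_state(): the state, without advancing time (a new reading comes with each control period).
- r.snapshot(name): name is "scene" or "side" or "wrist"; returns a dict with "img" (384x512x3 uint8, red, green, blue), "range_z" (384x512 float32, m along the optical axis (not along the pixel's ray), 0 where there is no reading), "mtx" (3x3 intrinsics, pixels), "k1" (the pictures are not rectified: a ray, as slopes to the right and down, at radius r is drawn at 1 + k1 r^2 times it, then the intrinsics apply), "camera_from_world" (4x4, takes a point from world to camera coordinates); the wrist camera has in their place "tool_from_camera" (4x4, takes a point from camera to tool coordinates, whose origin is the TCP and whose axes are the tool frame's). Camera axes: x right, y down, z forward; pixel columns grow to the right and rows downward; lengths in m; the calibration is good to about 2 mm. A picture is of the moment at which its call begins: read the wrist's pose just before it.
- r.finish_job(): hands the job in, once; it reports no verdict.
The state is a dict: "clock": time; "q": joint angles; "qd": joint speeds; "joint_torque": joint torques, N m; "tool_pos": TCP position; "eef_rot": TCP orientation; "contact_force": force on the tool from outside, world axes, zero at the start; "moment": the same for the moment, N m; "opening": opening from 0.0 (shut) to 1.0 (fully open).
Only numpy, scipy, OpenCV 4.12 (cv2) and the standard library are available. Lean on these libraries where they do the work, as an engineer would, in place of code of your own. Each camera call takes 0.05 s, during which the arm holds its last target.

## Working session

There is one attempt and no reset: what is moved stays moved. The work goes in short steps, Python scripts to look and compute and a shell command to move; the robot and the scene stay as the last step left them, time stands still between calls to the robot, and variables do not carry over. Pictures are saved under pics/ and viewed, and the job is handed in when it is done.

```bash
ls; mkdir -p pics
python3 - <<'E'
from plant import r
import cv2,numpy as np
s=r.get_state(); print(s)
for n in ("scene","side","wrist"):
    d=r.snapshot(n); cv2.imwrite(f"pics/{n}0.png",d["img"][:,:,::-1]); np.savez(f"pics/{n}0.npz",**d)
    print(n,d["mtx"].tolist(),d["k1"],(d.get("camera_from_world") if n!="wrist" else d["tool_from_camera"]).round(4).tolist() if True else 0)
E
```

```text
pics
{'clock': 0.0, 'q': array([ 1.20476422,  0.68999375, -0.19455236,  1.56635272,  0.15731234,
        0.90246947, -0.21505082]), 'qd': array([-3.74502316e-04,  8.73171540e-04, -9.94425709e-04, -7.42691554e-04,
        8.43627381e-05,  4.07769159e-04,  4.86808078e-04]), 'joint_torque': array([ 8.17318451e-04, -5.27563834e+01, -1.26690131e+00, -1.53428346e+01,
       -5.28004928e-02,  6.67666522e-03,  1.34150887e-04]), 'tool_pos': array([ 0.24301648, -0.57513457,  0.23790259]), 'eef_rot': array([-0.58904549,  0.39125699, -0.39013755,  0.5896915 ]), 'contact_force': array([ 0.21773208, -0.58951496, -0.69425402]), 'moment': array([ 0.00016048, -0.00123397, -0.05369993]), 'opening': 1.003452598948618}
scene [[459.06412465306875, 0.0, 257.8791287316457], [0.0, 459.06412465306875, 197.78379404269455], [0.0, 0.0, 1.0]] 0.03732618624338072 [[0.6055, 0.7958, -0.008, -0.3894], [0.5831, -0.4504, -0.6761, -0.2704], [-0.5416, 0.4048, -0.7367, 1.6746], [0.0, 0.0, 0.0, 1.0]]
side [[403.0018163827171, 0.0, 249.42123148712204], [0.0, 403.0018163827171, 192.18650597351132], [0.0, 0.0, 1.0]] -0.055698035761882266 [[-0.8249, -0.5652, 0.0099, 0.5105], [-0.3355, 0.4755, -0.8132, 0.2085], [0.4549, -0.6742, -0.5819, 0.7673], [0.0, 0.0, 0.0, 1.0]]
wrist [[291.2802118200786, 0.0, 255.7045531785276], [0.0, 291.2802118200786, 192.2547643542029], [0.0, 0.0, 1.0]] -0.011433413834137353 [[1.0, -0.0001, -0.0004, -0.0006], [0.0004, -0.2976, 0.9547, -0.1461], [-0.0003, -0.9547, -0.2976, 0.0762], [0.0, 0.0, 0.0, 1.0]]
```

View pics/scene0.png

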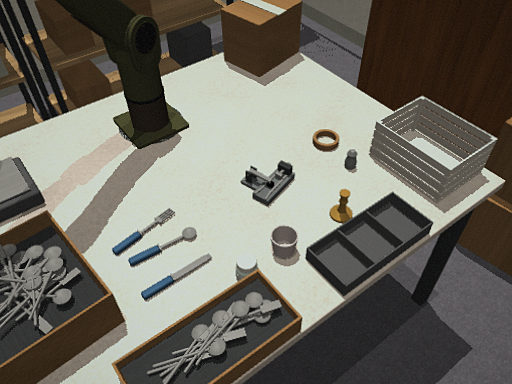

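View pics/side0.png

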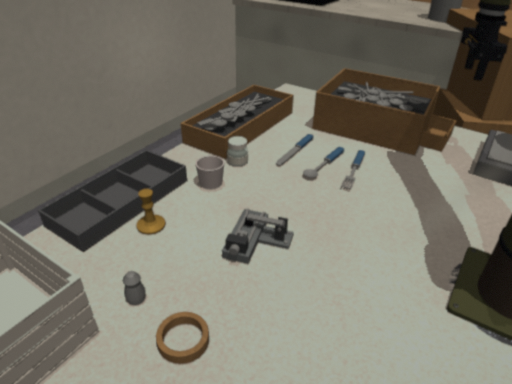

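View pics/wrist0.png

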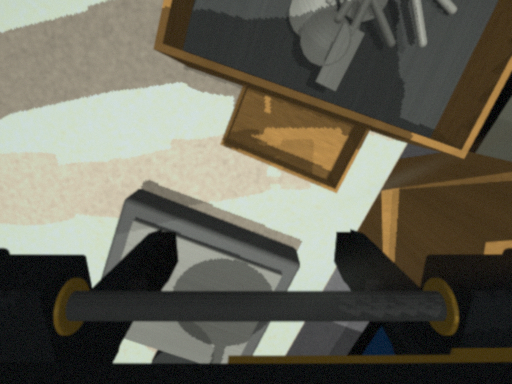

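Scene: the knife is the lowest of the three pieces of cutlery (handle about (160,287), tip about (210,258)). The rest is around (268,183). I'll write helpers and zoom in on both.

```bash
cat > h.py <<'E'
import numpy as np,cv2
from scipy.spatial.transform import Rotation as R
def und(px,d):
    K=d["mtx"];k=float(d["k1"]);p=(np.atleast_2d(px).astype(float)-[K[0,2],K[1,2]])/[K[0,0],K[1,1]]
    u=p.copy()
    for _ in range(20): u=p/(1+k*(u**2).sum(1,keepdims=True))
    return np.c_[u,np.ones(len(u))]
def wfc(d,st=None):
    if "camera_from_world" in d: return np.linalg.inv(d["camera_from_world"])
    T=np.eye(4);T[:3,:3]=R.from_quat(st["eef_rot"]).as_matrix();T[:3,3]=st["tool_pos"]
    return T@d["tool_from_camera"]
def onplane(px,z,d,st=None):
    T=wfc(d,st);v=und(px,d)@T[:3,:3].T;o=T[:3,3]
    return o+v*((z-o[2])/v[:,2])[:,None]
def cloud(d,st=None):
    h,w=d["range_z"].shape;uu,vv=np.meshgrid(np.arange(w),np.arange(h))
    c=und(np.c_[uu.ravel(),vv.ravel()],d)*d["range_z"].reshape(-1,1)
    T=wfc(d,st);P=c@T[:3,:3].T+T[:3,3];P[d["range_z"].ravel()==0]=np.nan
    return P.reshape(h,w,3)
def proj(P,d,st=None):
    C=np.linalg.inv(wfc(d,st));p=np.atleast_2d(P)@C[:3,:3].T+C[:3,3];u=p[:,:2]/p[:,2:]
    u=u*(1+float(d["k1"])*(u**2).sum(1,keepdims=True));K=d["mtx"];return u*[K[0,0],K[1,1]]+[K[0,2],K[1,2]]
def load(n): return dict(np.load(f"pics/{n}.npz"))
def rect(P):
    c,(a,b),t=cv2.minAreaRect(P.astype(np.float32)); return c,a,b,t
E
python3 - <<'E'
from h import *
for n,(x0,x1,y0,y1) in {"scene0":(100,320,140,310),"side0":(210,380,120,270)}.items():
    d=load(n);cv2.imwrite(f"pics/{n}z.png",cv2.resize(d["img"][y0:y1,x0:x1,::-1],None,fx=3.5,fy=3.5,interpolation=cv2.INTER_CUBIC))
    im=d["img"].astype(int);m=((im[...,2]>im[...,0]+35)).astype(np.uint8)
    nn,l,st,ce=cv2.connectedComponentsWithStats(m)
    for i in range(1,nn):
        if st[i,4]>40:
            ys,xs=np.where(l==i);P=onplane(np.c_[xs,ys],0.014,d);c,a,b,t=rect(P[:,:2]);pc=cloud(d)[l==i]
            print(n,st[i],np.round(c,4),round(a,4),round(b,4),round(t,1),"depth med",np.nanmedian(pc,0).round(4))
E
```

```text
scene0 [112 232  28  21 173] [ 0.4464 -0.3164] 0.0199 0.0837 10.2 depth med [ 0.4504 -0.3175  0.019 ]
scene0 [129 246  30  18 193] [ 0.515 -0.297] 0.0856 0.0203 86.5 depth med [ 0.5195 -0.2986  0.0185]
scene0 [141 276  32  22 229] [ 0.6275 -0.3177] 0.021 0.0856 0.3 depth med [ 0.6303 -0.3195  0.0175]
side0 [299 135  13  10  57] [ 0.6263 -0.3201] 0.0165 0.0714 0.6 depth med [ 0.6237 -0.3134  0.0163]
side0 [328 148  15  11  70] [ 0.5142 -0.2983] 0.0741 0.0167 87.0 depth med [ 0.5128 -0.2916  0.0166]
side0 [355 151   9  13  66] [ 0.4474 -0.3185] 0.0148 0.0746 9.1 depth med [ 0.4462 -0.3135  0.0169]
```

Run:
```python
from h import *
for n in ("scene0","side0"):
    d=load(n);C=cloud(d);z=C[...,2]
    if n=="scene0": b=(slice(150,215),slice(232,305))
    else: b=(slice(200,270),slice(215,300))
    Q=C[b].reshape(-1,3);m=Q[:,2]>0.006;Q=Q[m]
    print(n,"n",len(Q),Q.min(0).round(3),Q.max(0).round(3),np.histogram(Q[:,2],bins=np.arange(0.005,0.075,0.005)))
    t=Q[(Q[:,2]>0.018)&(Q[:,2]<0.027)]
    if len(t)>3: print("bed",[np.round(v,4) for v in rect(t[:,:2])])
    p=C[270:380:20,200:400:40] if n=="side0" else C[100:220:20,150:240:30]
    print("table z",np.nanmedian(p[...,2]))
```

```text
scene0 n 1340 [ 0.329 -0.015  0.006] [0.647 0.309 0.06 ] (array([135, 159,  81, 238, 274,  79,  44,  56,  54, 141,  78,   1,   0]), array([0.005, 0.01 , 0.015, 0.02 , 0.025, 0.03 , 0.035, 0.04 , 0.045,
       0.05 , 0.055, 0.06 , 0.065, 0.07 ]))
bed [array([0.4966, 0.1423]), np.float64(0.123), np.float64(0.1562), np.float64(15.149)]
table z 0.0024382168106913404
side0 n 2139 [0.43  0.073 0.006] [0.574 0.234 0.055] (array([205, 298,  94, 514, 187,  82, 102, 152, 148, 356,   1,   0,   0]), array([0.005, 0.01 , 0.015, 0.02 , 0.025, 0.03 , 0.035, 0.04 , 0.045,
       0.05 , 0.055, 0.06 , 0.065, 0.07 ]))
bed [array([0.4981, 0.147 ]), np.float64(0.1151), np.float64(0.159), np.float64(15.9906)]
table z -0.0010829166448949046
```

View pics/scene0z.png

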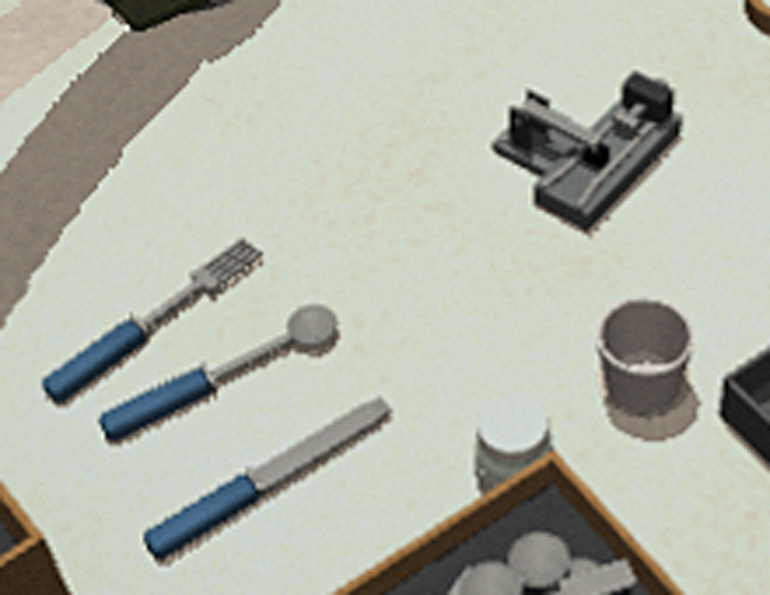

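View pics/side0z.png

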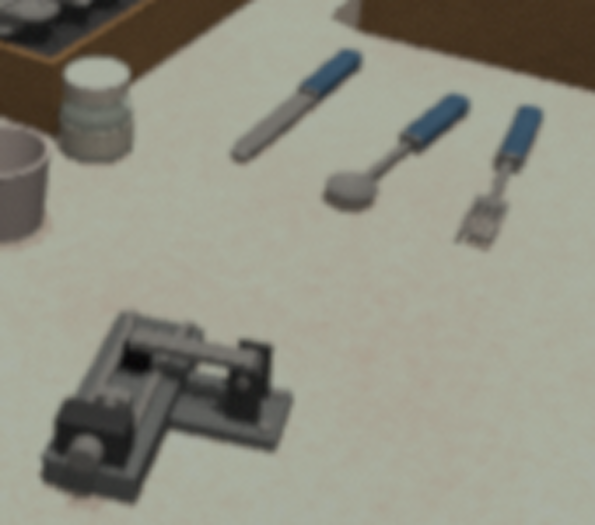

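```bash
cat >> h.py <<'E'
def yawof(M): # tool z heading in world xy
    return np.arctan2(M[1,2],M[0,2])
def plan(target,head,st):
    """shift in tool axes mm to reach target xyz, and rotvec in tool to have y down, z heading head"""
    M=R.from_quat(st["eef_rot"]).as_matrix();z=np.array([np.cos(head),np.sin(head),0]);y=np.array([0,0,-1.]);G=np.c_[np.cross(y,z),y,z]
    rv=R.from_matrix(M.T@G).as_rotvec(); dw=np.array(target)-st["tool_pos"]
    return dict(world=(dw*1000).round(1),tool=(M.T@dw*1000).round(1),rot=rv.round(4),tool_after=(G.T@dw*1000).round(1))
E
python3 - <<'E'
from h import *
from plant import r
s=r.get_state();M=R.from_quat(s["eef_rot"]).as_matrix();print(M.round(3),np.degrees(yawof(M)))
print(plan([0.627,-0.318,0.10],np.pi/2,s))
E
```

```text
[[ 0.389 -0.001  0.921]
 [-0.921  0.001  0.389]
 [-0.001 -1.    -0.   ]] 22.911806426721647
{'world': array([ 384. ,  257.3, -138.1]), 'tool': array([-87.4, 138.2, 453.9]), 'rot': array([-7.0000e-04, -1.1709e+00, -1.3000e-03]), 'tool_after': array([384. , 138.1, 257.3])}
```

```bash
python3 -m inch '[[-7.3,2,37.8,0,0,0],[-7.3,2,37.8,0,0,0],[-7.3,2,37.8,0,0,0],[-7.3,2,37.8,0,0,0],[-7.3,2,37.8,0,0,0],[-7.3,2,37.8,0,0,0],[-7.3,2,37.8,0,0,0],[-7.3,2,37.8,0,0,0],[-7.3,2,37.8,0,0,0],[-7.3,2,37.8,0,0,0],[-7.3,2,37.8,0,0,0],[-7.3,2,37.8,0,0,0]]' 88 && python3 -m inch '[[0,0,0,0,-0.117,0],[0,0,0,0,-0.117,0],[0,0,0,0,-0.117,0],[0,0,0,0,-0.117,0],[0,0,0,0,-0.117,0],[0,0,0,0,-0.117,0],[0,0,0,0,-0.117,0],[0,0,0,0,-0.117,0],[0,0,0,0,-0.117,0],[0,0,0,0,-0.117,0],[0,0,0,0,0,0],[0,0,0,0,0,0]]'
cat > snap.py <<'E'
import sys
from h import *
from plant import r
s=r.get_state();n=sys.argv[1];d=r.snapshot(n);o=sys.argv[2]
cv2.imwrite(f"pics/{o}.png",d["img"][:,:,::-1]);np.savez(f"pics/{o}.npz",**d);np.savez(f"pics/{o}_st.npz",**s)
print(s["clock"],s["tool_pos"].round(4),np.degrees(yawof(R.from_quat(s["eef_rot"]).as_matrix())).round(2),"F",s["contact_force"].round(2),"M",s["moment"].round(2),"op",round(s["opening"],3))
E
python3 snap.py wrist w1
```

```text
clock: 1.15
tool_pos: [0.6282, -0.317, 0.2143]
eef_rot: [0.589, -0.391, 0.39, -0.589]
contact_force: [1.2, -1.0, -0.5]
opening: 1.0
clock: 2.15
tool_pos: [0.6267, -0.3185, 0.2143]
eef_rot: [-0.707, 0.002, -0.001, 0.707]
contact_force: [-0.4, 0.2, -0.1]
opening: 1.001
2.15 [ 0.6267 -0.3185  0.2143] 89.75 F [-0.4   0.21 -0.14] M [-0.04 -0.05 -0.01] op 1.001
```

View pics/w1.png

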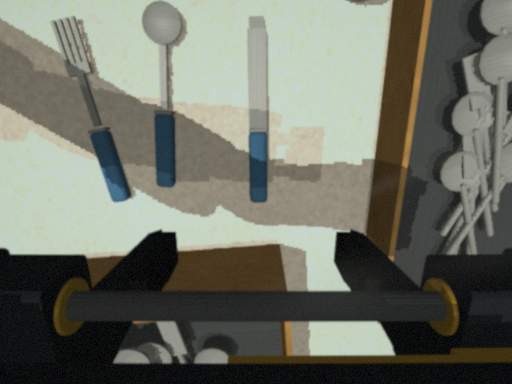

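Run:
```python
from h import *
d=load("w1");s=load("w1_st");im=d["img"].astype(int);m=((im[...,2]>im[...,0]+35)).astype(np.uint8)
nn,l,st,ce=cv2.connectedComponentsWithStats(m);C=cloud(d,s)
for i in range(1,nn):
    if st[i,4]>100:
        ys,xs=np.where(l==i);P=onplane(np.c_[xs,ys],0.016,d,s);print(st[i],[np.round(v,4) for v in rect(P[:,:2])],np.nanmedian(C[l==i],0).round(4))
```

```text
[157 116  16  70 655] [array([ 0.5167, -0.2975]), np.float64(0.0827), np.float64(0.0175), np.float64(86.2745)] [ 0.5164 -0.3022  0.0181]
[ 95 132  15  24 111] [array([ 0.4424, -0.2879]), np.float64(0.0157), np.float64(0.0261), np.float64(7.6456)] [ 0.4455 -0.2898  0.0181]
[250 133  16  68 898] [array([ 0.6278, -0.3173]), np.float64(0.0179), np.float64(0.0826), np.float64(0.2741)] [ 0.6282 -0.3098  0.018 ]
[101 155  27  46 650] [array([ 0.4512, -0.3299]), np.float64(0.0218), np.float64(0.0568), np.float64(10.6929)] [ 0.4519 -0.3321  0.018 ]
```

Run:
```python
from h import *
d=load("w1");s=load("w1_st");C=cloud(d,s)
print("box",[(C[v,u].round(3).tolist()) for v,u in ((30,400),(30,412),(30,425),(120,385),(120,400),(200,380),(200,395),(250,150),(250,270))])
hsv=cv2.cvtColor(d["img"],cv2.COLOR_RGB2HSV)
print("tip edges",onplane([[249,17],[266,17],[249,60],[268,60],[249,110],[268,110]],0.0115,d,s).round(4).tolist())
d2=load("scene0");C2=cloud(d2);Q=C2.reshape(-1,3);m=(Q[:,0]>0.65)&(Q[:,0]<0.8)&(abs(Q[:,1]+0.3)<0.12)&(Q[:,2]>0.01)
print("tall near",[ (x,Q[m&(abs(Q[:,0]-x)<.005)][:,2].max().round(3)) for x in np.arange(.66,.8,.01) if (m&(abs(Q[:,0]-x)<.005)).any()])
m=(abs(Q[:,0]-.63)<.1)&(Q[:,1]<-.35)&(Q[:,1]>-.5)&(Q[:,2]>.03);print("behind",Q[m].min(0) if m.any() else None)
```

```text
box [[0.774, -0.171, 0.029], [0.774, -0.177, 0.054], [0.777, -0.18, 0.071], [0.774, -0.262, 0.018], [0.775, -0.26, 0.051], [0.774, -0.354, 0.031], [0.774, -0.342, 0.067], [0.575, -0.309, 0.235], [0.644, -0.428, 0.017]]
tip edges [[0.6191, -0.1551, 0.0115], [0.6371, -0.1552, 0.0115], [0.6186, -0.1972, 0.0115], [0.6396, -0.1973, 0.0115], [0.618, -0.2503, 0.0115], [0.64, -0.2504, 0.0115]]
tall near [(np.float64(0.7700000000000001), np.float64(0.075)), (np.float64(0.7800000000000001), np.float64(0.075)), (np.float64(0.7900000000000001), np.float64(0.054)), (np.float64(0.8000000000000002), np.float64(0.054))]
behind [ 0.53002855 -0.49996128  0.03005955]
```

```bash
python3 -m inch '[[1.6,30,-1,0,0,0],[0,30,0,0,0,0],[0,30,0,0,0,0],[0,30,0,0,0,0],[0,30,0,0,0,0],[0,25,0,0,0,0],[0,15,0,0,0,0],[0,10,0,0,0,0],[0,7,0,0,0,0],[0,3,0,0,0,0],[0,0,0,0,0,0],[0,0,0,0,0,0]]' 50 && python3 snap.py wrist w2
```

```text
clock: 3.2
tool_pos: [0.6296, -0.3198, 0.006]
eef_rot: [0.707, 0.0, 0.001, -0.707]
contact_force: [0.2, 0.2, -0.4]
opening: 0.567
3.2 [ 0.6296 -0.3198  0.006 ] 89.92 F [ 0.16  0.2  -0.42] M [-0.05 -0.09  0.03] op 0.567
```

```bash
python3 -m inch '[[0,1.5,0,0,0,0],[0,1,0,0,0,0],[0,0,0,0,0,0]]' && python3 -m inch '[[0,0,0,0,0,0],[0,0,0,0,0,0],[0,0,0,0,0,0],[0,0,0,0,0,0],[0,0,0,0,0,0],[0,0,0,0,0,0],[0,0,0,0,0,0],[0,0,0,0,0,0]]' 0 45 && python3 snap.py wrist w3
```

```text
clock: 3.5
tool_pos: [0.6287, -0.3196, 0.0025]
eef_rot: [0.707, -0.0, 0.0, -0.707]
contact_force: [-0.5, 0.1, 0.2]
opening: 0.568
clock: 4.17
tool_pos: [0.6287, -0.3195, 0.0023]
eef_rot: [0.707, -0.0, 0.0, -0.707]
contact_force: [0.8, -0.3, -0.1]
opening: 0.245
4.1667 [ 0.6287 -0.3195  0.0023] 89.94 F [ 0.78 -0.32 -0.14] M [-0.01 -0.11  0.03] op 0.245
```

View pics/w3.png

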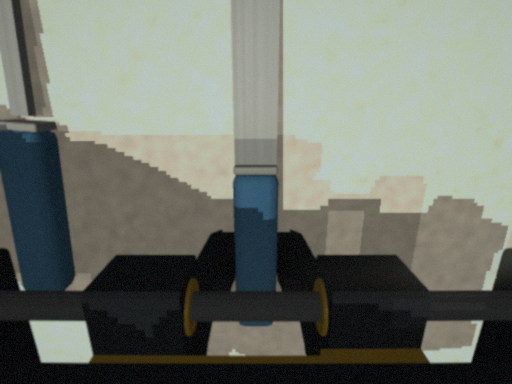

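Run:
```python
from h import *
d=load("scene0");f=lambda a:np.array(a)/3.5+[100,140]
P=onplane(f([[538,187],[588,212],[680,125]]),0.024,d);print(P.round(4).tolist());v=P[2]-P[1];print(np.degrees(np.arctan2(v[1],v[0])),np.linalg.norm(v),np.linalg.norm(P[1]-P[0]))
d=load("side0");g=lambda a:np.array(a)/3.5+[210,120]
P=onplane(g([[45,460],[135,487],[125,315],[195,330]]),0.024,d);print(P.round(4).tolist());v=P[2]-P[0];print(np.degrees(np.arctan2(v[1],v[0])))
```

```text
[[0.5257, 0.0736, 0.024], [0.5755, 0.0899, 0.024], [0.5428, 0.2212, 0.024]]
103.9764121397018 0.13529624917089733 0.05243835861598879
[[0.5265, 0.2328, 0.024], [0.4701, 0.2206, 0.024], [0.5673, 0.0911, 0.024], [0.52, 0.0776, 0.024]]
-73.94324148553837
```

```bash
python3 -m inch '[[0,-10,0,0,0,0],[0,-25,0,0,0,0],[0,-35,0,0,0,0],[0,-35,0,0,0,0],[0,-30,0,0,0,0],[0,-15,0,0,-0.05,0],[0,0,0,0,-0.08,0],[0,0,0,0,-0.08,0],[0,0,0,0,-0.05,0],[0,0,0,0,0,0]]' && python3 -m inch '[[2.6,0,15,0,0,0],[2.6,0,33,0,0,0],[2.6,0,33,0,0,0],[2.6,0,33,0,0,0],[2.6,0,33,0,0,0],[2.6,0,33,0,0,0],[2.6,0,33,0,0,0],[2.6,0,33,0,0,0],[2.6,0,33,0,0,0],[2.6,0,33,0,0,0],[0,0,15,0,0,0],[0,0,0,0,0,0]]' && python3 -m inch '[[0,0,0,0,0,0],[0,0,0,0,0,0]]' && python3 snap.py wrist w4 && python3 snap.py side s4 && python3 snap.py scene c4
```

```text
clock: 5.05
tool_pos: [0.6283, -0.3197, 0.1528]
eef_rot: [0.701, 0.092, -0.092, -0.701]
contact_force: [0.1, -0.6, -2.0]
opening: 0.241
clock: 6.05
tool_pos: [0.5691, 0.0094, 0.1531]
eef_rot: [-0.7, -0.094, 0.093, 0.702]
contact_force: [-0.9, -0.9, -0.9]
opening: 0.245
clock: 6.22
tool_pos: [0.5703, 0.0014, 0.1523]
eef_rot: [0.702, 0.09, -0.09, -0.701]
contact_force: [-0.4, -0.9, -1.8]
opening: 0.247
6.2167 [0.5703 0.0014 0.1523] 104.69 F [-0.43 -0.88 -1.78] M [-0.08 -0.1   0.05] op 0.247
6.2667 [0.5703 0.001  0.1522] 104.65 F [-0.19 -0.68 -1.5 ] M [-0.06 -0.1  -0.05] op 0.244
6.3167 [0.5703 0.001  0.1522] 104.64 F [-0.24 -0.53 -0.36] M [-0.01 -0.09 -0.01] op 0.244
```

View pics/w4.png

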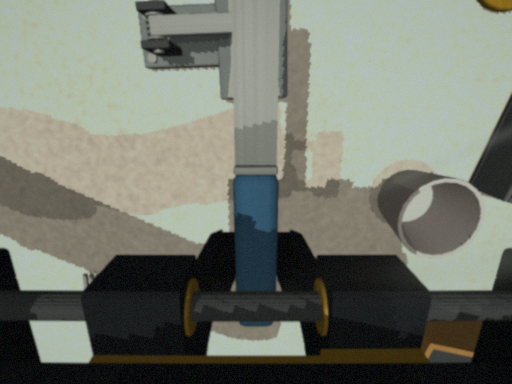

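View pics/s4.png

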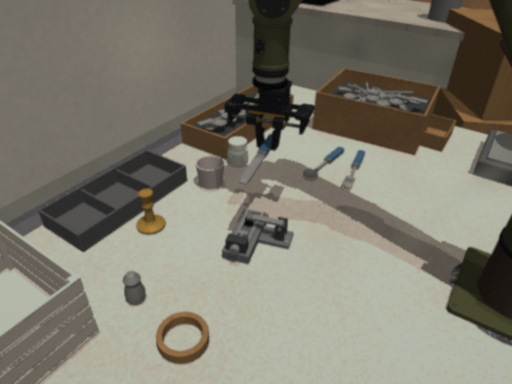

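The wrist view shows the knife straight at column 256. The rest lies beyond it: open end at row 98, bed edges at about columns 221–230 and 286, hinge posts on the left. Zooming in.

Run:
```python
from h import *
d=load("w4");s=load("w4_st")
cv2.imwrite("pics/w4z.png",cv2.resize(d["img"][0:125,125:315,::-1],None,fx=4,fy=4,interpolation=cv2.INTER_CUBIC))
C=cloud(d,s)
for v in (5,30,50,70,80,90): 
    print(v,[(u,C[v,u,2].round(3)) for u in range(210,300,4)])
```

```text
5 [(210, np.float64(0.012)), (214, np.float64(0.013)), (218, np.float64(0.023)), (222, np.float64(0.025)), (226, np.float64(0.024)), (230, np.float64(0.027)), (234, np.float64(0.161)), (238, np.float64(0.161)), (242, np.float64(0.161)), (246, np.float64(0.161)), (250, np.float64(0.161)), (254, np.float64(0.162)), (258, np.float64(0.161)), (262, np.float64(0.162)), (266, np.float64(0.16)), (270, np.float64(0.161)), (274, np.float64(0.162)), (278, np.float64(0.163)), (282, np.float64(0.025)), (286, np.float64(0.024)), (290, np.float64(-0.001)), (294, np.float64(0.0)), (298, np.float64(0.001))]
30 [(210, np.float64(0.053)), (214, np.float64(0.052)), (218, np.float64(0.052)), (222, np.float64(0.053)), (226, np.float64(0.054)), (230, np.float64(0.053)), (234, np.float64(0.162)), (238, np.float64(0.163)), (242, np.float64(0.16)), (246, np.float64(0.162)), (250, np.float64(0.162)), (254, np.float64(0.162)), (258, np.float64(0.16)), (262, np.float64(0.162)), (266, np.float64(0.161)), (270, np.float64(0.161)), (274, np.float64(0.161)), (278, np.float64(0.161)), (282, np.float64(0.024)), (286,
[... 1786 characters left out ...]
 (286, np.float64(0.022)), (290, np.float64(0.0)), (294, np.float64(0.0)), (298, np.float64(-0.001))]
90 [(210, np.float64(0.002)), (214, np.float64(0.0)), (218, np.float64(0.001)), (222, np.float64(0.025)), (226, np.float64(0.025)), (230, np.float64(0.029)), (234, np.float64(0.162)), (238, np.float64(0.161)), (242, np.float64(0.161)), (246, np.float64(0.162)), (250, np.float64(0.162)), (254, np.float64(0.163)), (258, np.float64(0.162)), (262, np.float64(0.161)), (266, np.float64(0.162)), (270, np.float64(0.162)), (274, np.float64(0.161)), (278, np.float64(0.028)), (282, np.float64(0.024)), (286, np.float64(0.025)), (290, np.float64(-0.0)), (294, np.float64(-0.001)), (298, np.float64(-0.0))]
```

View pics/w4z.png

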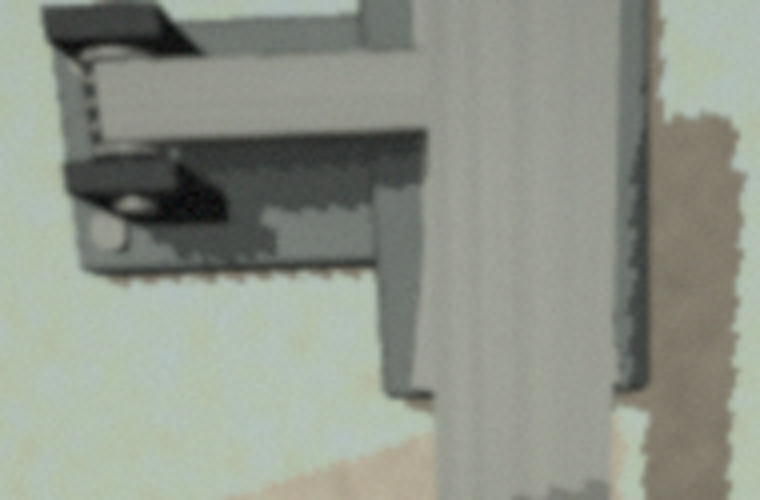

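Run:
```python
from h import *
d=load("w4");s=load("w4_st");C=cloud(d,s);z=C[...,2]
m=(z>0.018)&(z<0.033);m[:,:200]=0;m[:,300:]=0
L=[];Rr=[]
for v in list(range(2,10))+list(range(42,96)):
    c=np.where(m[v])[0];
    if len(c)<4: continue
    l=c[c<235];q=c[c>270]
    if len(l)and v>42 or v<10: L.append((l.min()-.5,v))
    if len(q): Rr.append((q.max()+.5,v))
E=[]
for u in list(range(222,232))+list(range(281,288)):
    c=np.where(m[:110,u])[0];E.append((u,c.max()+.5))
def line(px):
    P=onplane(px,0.024,d,s)[:,:2];vx,vy,x,y=cv2.fitLine(P.astype(np.float32),cv2.DIST_HUBER,0,.001,.001).ravel();
    if vy<0: vx,vy=-vx,-vy
    n=np.array([-vy,vx]);res=(P-[x,y])@n;return np.array([x,y]),np.array([vx,vy]),np.degrees(np.arctan2(vy,vx)),res.std()
l=line(L);q=line(Rr);e=line(E);print(l,q,e,sep="\n")
a=np.radians((l[2]+q[2])/2);X=np.array([np.cos(a),np.sin(a)]);Y=np.array([-X[1],X[0]])
yl=l[0]@Y;yr=q[0]@Y;print("heading",np.degrees(a),"width",yl-yr);P=onplane(E,0.024,d,s)[:,:2]
xo=np.median(P@X);O=X*xo+Y*(yl+yr)/2;print("open end",O,"x std",(P@X).std())
M=R.from_quat(s["eef_rot"]).as_matrix();t=s["tool_pos"][:2]-O;print("tcp in rest",t@X,t@Y,"head tool",np.degrees(yawof(M)))
# tip lateral line of blade in tool frame
T=wfc(d,s)
```

```text
Traceback (most recent call last):
ValueError: zero-size array to reduction operation maximum which has no identity
```

```bash
cat > fitrest.py <<'E'
import sys
from h import *
n=sys.argv[1]
d=load(n);s=load(n+"_st");C=cloud(d,s);z=C[...,2]
m=(z>0.018)&(z<0.033);m[:,:200]=0;m[:,300:]=0
L=[];Rr=[];E=[]
for v in range(2,93):
    l=np.where(m[v,:233])[0];q=np.where(m[v,276:])[0]+276
    if len(l) and (v<10 or v>45): L.append((l.min()-.5,v))
    if len(q): Rr.append((q.max()+.5,v))
for u in list(range(223,232))+list(range(280,287)):
    c=np.where(m[:115,u])[0]
    if len(c): E.append((u,c.max()+.5))
def line(px):
    P=onplane(px,0.024,d,s)[:,:2];vx,vy,x,y=cv2.fitLine(P.astype(np.float32),cv2.DIST_HUBER,0,.001,.001).ravel()
    if vy<0: vx,vy=-vx,-vy
    res=(P-[x,y])@np.array([-vy,vx]);return np.array([x,y]),np.degrees(np.arctan2(vy,vx)),res.std()
l=line(L);q=line(Rr);print(l,q,sep="\n")
a=np.radians((l[1]+q[1])/2);X=np.array([np.cos(a),np.sin(a)]);Y=np.array([-X[1],X[0]])
yl=l[0]@Y;yr=q[0]@Y;P=onplane(E,0.024,d,s)[:,:2]@X
O=X*np.median(P)+Y*(yl+yr)/2;print("heading",np.degrees(a),"width",yl-yr,"open end",O,"x std",P.std())
M=R.from_quat(s["eef_rot"]).as_matrix();t=s["tool_pos"][:2]-O;print("tcp in rest",t@X,t@Y,"head tool",np.degrees(yawof(M)))
E
python3 fitrest.py w4
python3 - <<'E'
from h import *
d=load("w4");s=load("w4_st");C=cloud(d,s);z=C[...,2];m=(z>.15)&(z<.17)
M=R.from_quat(s["eef_rot"]).as_matrix()
for v in (5,40,80,120,150):
    c=np.where(m[v,200:300])[0]+200;P=onplane([[c.min()-.5,v],[c.max()+.5,v]],s["tool_pos"][2]+.0092,d,s);print(v,((P-s["tool_pos"])@M*1000).round(1).tolist())
E
```

```text
(array([0.508375 , 0.1033366], dtype=float32), np.float32(106.37731), np.float64(0.00026939785599658914))
(array([0.56337285, 0.12727144], dtype=float32), np.float32(106.41749), np.float64(8.994038421100844e-05))
heading 106.39739 width 0.05951768 open end [0.54686049 0.07796887] x std 0.0002466631039578956
tcp in rest -0.08001858593685608 -0.0008389916203489961 head tool 104.69354274975828
5 [[-11.4, -9.4, 115.6], [8.8, -9.4, 115.6]]
40 [[-11.3, -9.4, 102.6], [8.7, -9.4, 102.6]]
80 [[-11.2, -9.3, 86.6], [8.6, -9.4, 86.6]]
120 [[-11.2, -9.3, 69.5], [8.5, -9.3, 69.5]]
150 [[-11.5, -9.3, 55.8], [8.8, -9.3, 55.7]]
```

```bash
python3 -m inch '[[0,20,0,0,-0.015,0],[0,25,0,0,-0.015,0],[0,22,0,0,0,0],[0,12,0,0,0,0],[0,0,0,0,0,0],[0,0,0,0,0,0],[0,0,0,0,0,0]]' && python3 snap.py wrist w5 && python3 fitrest.py w5
```

```text
clock: 6.95
tool_pos: [0.5709, 0.0032, 0.0742]
eef_rot: [0.7, 0.102, -0.101, -0.7]
contact_force: [-0.8, -0.4, -1.1]
opening: 0.247
6.95 [0.5709 0.0032 0.0742] 106.52 F [-0.84 -0.4  -1.09] M [-0.03 -0.14 -0.06] op 0.247
(array([0.5135186 , 0.08640432], dtype=float32), np.float32(106.21543), np.float64(0.00023245349698041933))
(array([0.5649301 , 0.11478382], dtype=float32), np.float32(108.96962), np.float64(2.319794676825469e-06))
heading 107.59252 width 0.057584584 open end [0.54624872 0.0784401 ] x std 0.0003980600006280043
tcp in rest -0.07917612463872076 -0.0007823683144437527 head tool 106.52096320360995
```

View pics/w5.png

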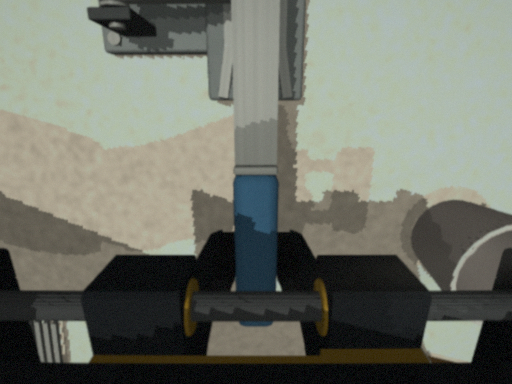

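```bash
sed -i 's/m\[:,300:\]=0/m[:,330:]=0/; s/range(280,287)/range(281,296)/; s/range(223,232)/range(214,230)/; s/:233\]/:226]/' fitrest.py; python3 fitrest.py w5; sed -e 's/range(281,296)/range(281,286)/;s/range(214,230)/range(224,230)/;s/:226\]/:233]/' fitrest.py > fr4.py; python3 fr4.py w4
```

```text
(array([0.5135186 , 0.08640432], dtype=float32), np.float32(106.21543), np.float64(0.00023245349698041933))
(array([0.5669368 , 0.11600589], dtype=float32), np.float32(106.337425), np.float64(0.00017611184963772547))
heading 106.27642 width 0.05957371 open end [0.54688426 0.07840671] x std 0.00012863316458444624
tcp in rest -0.0789270945263585 -0.002000003287878455 head tool 106.52096320360995
(array([0.508375 , 0.1033366], dtype=float32), np.float32(106.37731), np.float64(0.00026939785599658914))
(array([0.56337285, 0.12727144], dtype=float32), np.float32(106.41749), np.float64(8.994038421100844e-05))
heading 106.39739 width 0.05951768 open end [0.54686439 0.07795561] x std 0.00010383227881148195
tcp in rest -0.08000476505854556 -0.0008389916203489993 head tool 104.69354274975828
```

```bash
python3 - <<'E'
from h import *
d=load("c4");C=cloud(d);X=np.array([np.cos(np.radians(106.35)),np.sin(np.radians(106.35))]);Y=np.array([-X[1],X[0]]);O=np.array([.5469,.0782])
for nm,(u0,u1,v0,v1) in dict(cup=(268,300,222,262),polish=(232,260,250,282)).items():
    Q=C[v0:v1,u0:u1].reshape(-1,3);Q=Q[Q[:,2]>.02];Q=Q[Q[:,2]<.075];c=np.median(Q,0);q=Q[:,:2]-O;print(nm,c.round(3),"rest x",np.percentile(q@X,[2,98]).round(3),"y",np.percentile(q@Y,[2,98]).round(3))
E
python3 -m inch '[[0,0,-20,0,0.003,0],[-0.7,0,-38,0,0,0],[0,20,0,0,0,0],[0,20,0,0,0,0],[0,10,0,0,0,0],[0,0,0,0,0,0],[0,0,0,0,0,0],[0,0,0,0,0,0]]' && python3 snap.py side s6 && python3 snap.py scene c6
```

```text
cup [0.726 0.025 0.049] rest x [-0.142 -0.071] y [-0.195 -0.126]
polish [ 0.75  -0.118  0.069] rest x [-0.283 -0.211] y [-0.178 -0.106]
clock: 7.67
tool_pos: [0.5866, -0.0518, 0.0244]
eef_rot: [-0.7, -0.102, 0.1, 0.7]
contact_force: [-0.6, -0.3, -0.8]
opening: 0.243
7.6667 [ 0.5866 -0.0518  0.0244] 106.44 F [-0.63 -0.32 -0.82] M [-0.05 -0.11 -0.02] op 0.243
7.7167 [ 0.5867 -0.0519  0.0245] 106.44 F [ 0.47  0.31 -0.48] M [-0.08 -0.07 -0.03] op 0.244
```

Run:
```python
from h import *
for n,(x0,x1,y0,y1) in {"c6":(210,320,140,230),"s6":(200,310,150,270)}.items():
    d=load(n);cv2.imwrite(f"pics/{n}z.png",cv2.resize(d["img"][y0:y1,x0:x1,::-1],None,fx=5,fy=5,interpolation=cv2.INTER_CUBIC))
s=load("s6_st");X=np.array([np.cos(np.radians(106.35)),np.sin(np.radians(106.35))]);Y=np.array([-X[1],X[0]]);O=np.array([.5469,.0782]);t=s["tool_pos"][:2]-O;print("tcp rest",t@X*1000,t@Y*1000,"z",s["tool_pos"][2]*1000)
```

```text
tcp rest -135.8758749446034 -1.5016021797374546 z 24.400333142469183
```

View pics/c6z.png

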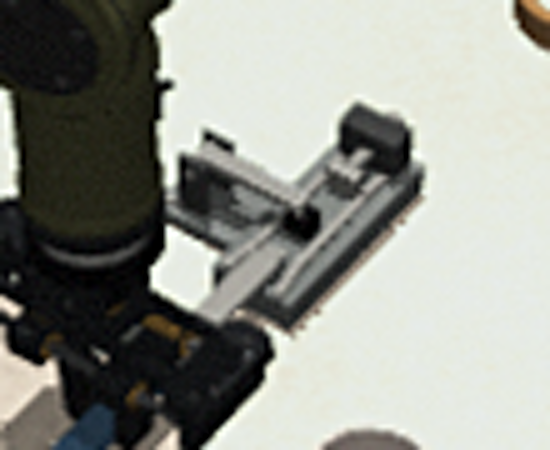

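View pics/s6z.png

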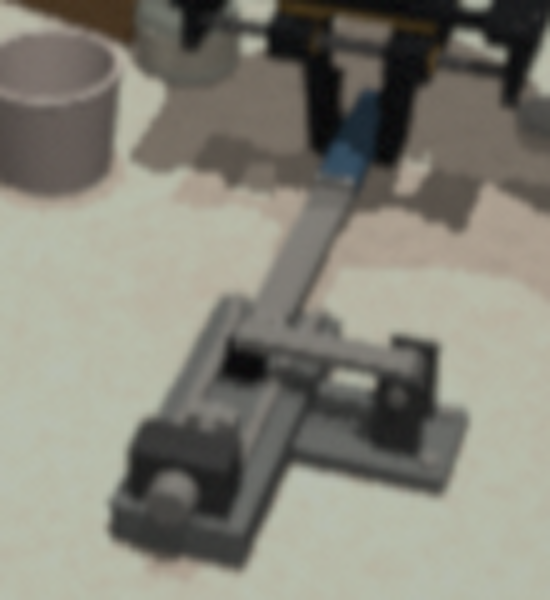

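Run:
```python
from h import *
a=np.radians(106.35);X=np.array([np.cos(a),np.sin(a)]);Y=np.array([-X[1],X[0]]);O=np.array([.5469,.0782])
def W(x,y,z): p=O+X*x+Y*y; return [p[0],p[1],z]
for n,(x0,x1,y0,y1) in {"c6":(210,320,140,230),"s6":(200,310,150,270)}.items():
    d=load(n);s=load(n+"_st");M=R.from_quat(s["eef_rot"]).as_matrix()
    k=8;im=cv2.resize(d["img"][y0+10:y1-5,x0+15:x1-5,::-1],None,fx=k,fy=k,interpolation=cv2.INTER_CUBIC)
    def dots(P,c):
        p=proj(np.array(P),d)
        for u,v in p: cv2.circle(im,(int((u-x0-15+.5)*k),int((v-y0-10+.5)*k)),3,c,-1)
    dots([W(0,.03,.024),W(0,-.03,.024),W(.15,.03,.024),W(.15,-.03,.024),W(.03,.0125,.028),W(.08,.0125,.028),W(.03,-.0125,.028),W(.08,-.0125,.028),W(0,.017,.028),W(0,-.017,.028)],(0,0,255))
    B=[(M@np.array([xx-.0013*0,-.0092,zz])+s["tool_pos"]).tolist() for xx in (-.01,.01) for zz in (.06,.09,.12,.15)]
    B+=[(M@np.array([xx,-.0067,.1645])+s["tool_pos"]).tolist() for xx in (-.008,.008)]
    dots(B,(0,255,0));cv2.imwrite(f"pics/{n}o.png",im);print(im.shape)
    # blade cloud
    C=cloud(d).reshape(-1,3);q=C[:,:2]-O;x=q@X;y=q@Y
    for zn,lo,hi in (("blade",.030,.0375),("bedrail",.018,.0295)):
        for xa in (-.04,-.02,.005,.02,.08):
            m=(C[:,2]>lo)&(C[:,2]<hi)&(abs(x-xa)<.008)&(abs(y)<.04)
            if m.sum()>4: print(n,zn,xa,m.sum(),np.percentile(y[m],[3,50,97]).round(4),np.median(C[m,2]).round(4))
```

```text
(600, 720, 3)
c6 blade -0.04 22 [-0.0106  0.      0.0117] 0.0347
c6 blade -0.02 29 [-0.01   -0.0005  0.0102] 0.0347
c6 blade 0.005 35 [-0.0181  0.0001  0.0182] 0.0342
c6 blade 0.02 32 [-0.0183 -0.0004  0.0161] 0.0334
c6 bedrail 0.005 50 [-0.0299 -0.0155  0.0291] 0.0246
c6 bedrail 0.02 48 [-0.0303 -0.0158  0.0287] 0.0253
c6 bedrail 0.08 47 [-0.0283 -0.0125  0.018 ] 0.0257
(840, 720, 3)
s6 blade -0.04 33 [-0.0092  0.0014  0.0098] 0.0318
s6 blade -0.02 36 [-0.0097  0.001   0.01  ] 0.0319
s6 blade 0.005 36 [-0.0094 -0.0003  0.0097] 0.0319
s6 blade 0.02 31 [-0.0089  0.0003  0.0087] 0.0317
s6 bedrail 0.005 47 [-0.0282  0.0102  0.0289] 0.0239
s6 bedrail 0.02 42 [-0.0289 -0.0183  0.0233] 0.024
s6 bedrail 0.08 95 [-0.0277  0.0099  0.0296] 0.0229
```

View pics/c6o.png

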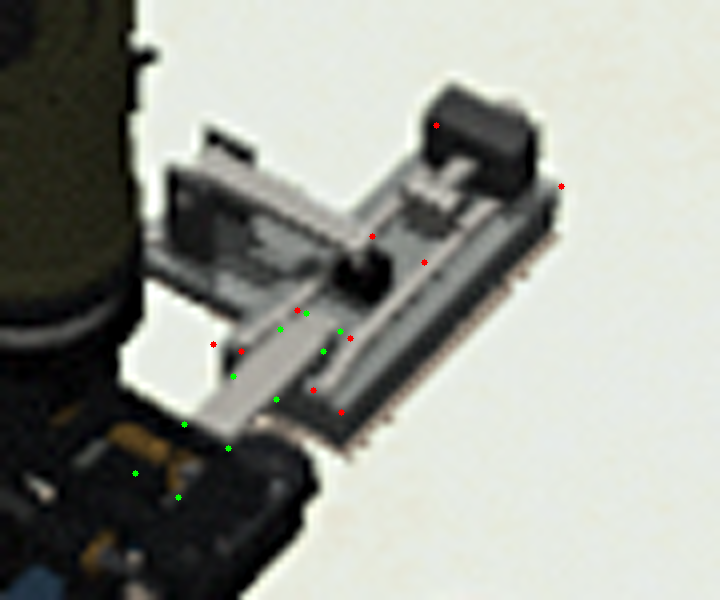

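View pics/s6o.png

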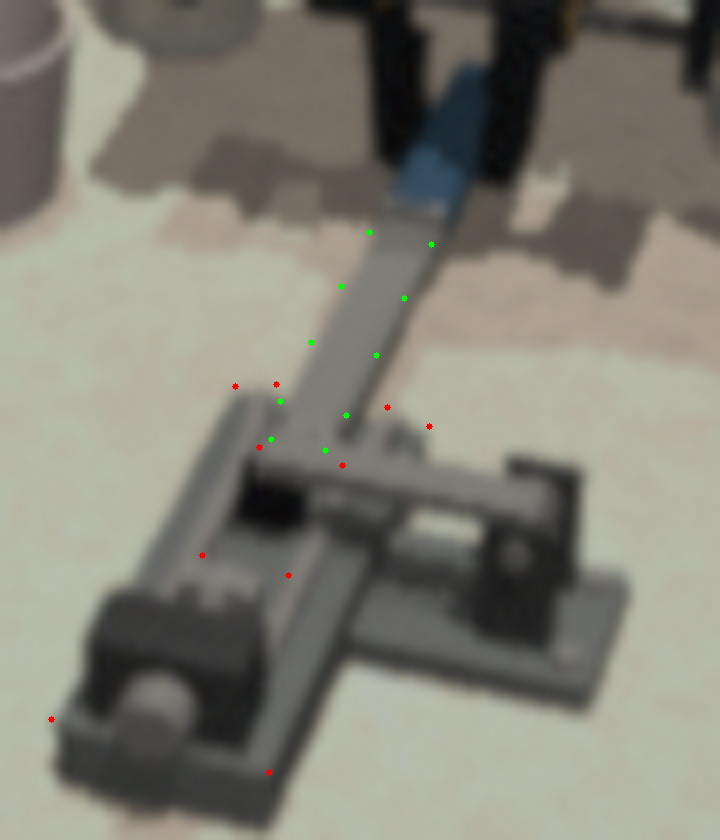

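```bash
python3 - <<'E'
from h import *
a=np.radians(106.35);X=np.array([np.cos(a),np.sin(a)]);Y=np.array([-X[1],X[0]]);O=np.array([.5469,.0782])
for n in ("c6","s6","s4","c4"):
    C=cloud(load(n)).reshape(-1,3);q=C[:,:2]-O;x=q@X;y=q@Y
    for lo,hi in ((.036,.046),(.046,.058)):
        m=(abs(y)<.009)&(x>.07)&(x<.15)&(C[:,2]>lo)&(C[:,2]<hi)
        if m.sum(): print(n,lo,m.sum(),np.histogram(x[m]*1000,bins=range(70,155,5))[0])
E
python3 -m inch '[[0,1.5,0,0,0,0],[0,1,0,0,0,0],[0,0.5,0,0,0,0],[0,0,0,0,0,0],[0,0,0,0,0,0]]'; python3 -m inch '[[0,0.5,0,0,0,0],[0,0,0,0,0,0]]';python3 -m inch '[[0,0.5,0,0,0,0],[0,0,0,0,0,0]]'
```

```text
c6 0.036 38 [0 0 0 0 1 9 6 4 4 4 7 3 0 0 0 0]
c6 0.046 35 [0 0 0 0 0 0 2 0 1 0 7 6 7 7 4 1]
s6 0.036 58 [ 0  0  0  0  1  9 17 11  5  0  0  0  0  0  0 15]
s6 0.046 81 [ 0  0  0  0  0  0  0  0  0  0  0  9 17 13 17 25]
s4 0.036 58 [ 0  0  0  0  0 10 12 16  4  0  0  0  0  0  0 16]
s4 0.046 80 [ 0  0  0  0  0  0  0  0  0  0  0 12 15 14 13 26]
c4 0.036 40 [0 0 0 0 2 9 6 4 4 5 2 8 0 0 0 0]
c4 0.046 34 [ 0  0  0  0  0  0  0  0  0  0  4 11  5  7  5  2]
clock: 8.18
tool_pos: [0.5857, -0.0526, 0.0202]
eef_rot: [0.7, 0.101, -0.101, -0.7]
contact_force: [0.2, -0.8, -1.2]
opening: 0.246
clock: 8.35
tool_pos: [0.5857, -0.0526, 0.0197]
eef_rot: [0.7, 0.101, -0.101, -0.7]
contact_force: [0.9, 0.6, -0.9]
opening: 0.244
clock: 8.52
tool_pos: [0.5858, -0.0526, 0.0192]
eef_rot: [0.7, 0.101, -0.101, -0.7]
contact_force: [-0.2, -0.3, 0.5]
opening: 0.248
```

```bash
python3 -m inch '[[0,0.3,0,0,0,0],[0,0,0,0,0,0],[0,0,0,0,0,0]]'; python3 snap.py side s7; python3 snap.py scene c7
python3 - <<'E'
from h import *
s=load("c7_st");a=np.radians(106.35);X=np.array([np.cos(a),np.sin(a)]);Y=np.array([-X[1],X[0]]);O=np.array([.5469,.0782]);t=s["tool_pos"][:2]-O
print("tip x est",t@X*1000+164.5,"y",t@Y*1000)
E
```

```text
clock: 8.77
tool_pos: [0.5858, -0.0526, 0.019]
eef_rot: [0.7, 0.101, -0.101, -0.7]
contact_force: [0.2, -1.1, -0.2]
opening: 0.242
8.7667 [ 0.5858 -0.0526  0.019 ] 106.39 F [ 0.24 -1.14 -0.19] M [ 0.02 -0.03 -0.  ] op 0.242
8.8167 [ 0.5858 -0.0526  0.019 ] 106.39 F [ 0.09 -1.25 -0.55] M [ 0.02 -0.06  0.01] op 0.243
tip x est 28.074341411834553 y -0.5135366266401993
```

```bash
python3 -m inch '[[0.3,0,1,0,0,0],[0.3,0,2,0,0,0],[0,0,2,0,0,0],[0,0,2,0,0,0],[0,0,2,0,0,0],[0,0,2,0,0,0],[0,0,2,0,0,0],[0,0,2,0,0,0],[0,0,1,0,0,0],[0,0,0,0,0,0],[0,0,0,0,0,0]]'
cat > st.py <<'E'
from h import *
from plant import r
s=r.get_state();a=np.radians(106.35);X=np.array([np.cos(a),np.sin(a)]);Y=np.array([-X[1],X[0]]);O=np.array([.5469,.0782]);t=s["tool_pos"][:2]-O;F=s["contact_force"];M=R.from_quat(s["eef_rot"]).as_matrix()
print("t %.2f tip x %.1f y(tcp) %.2f z %.2f head %.2f | F along %.2f lat %.2f up %.2f | M rest x %.3f y %.3f z %.3f | op %.3f tilt %s"%(s["clock"],t@X*1000+164.5,t@Y*1000+1.3,s["tool_pos"][2]*1000,np.degrees(yawof(M)),F[:2]@X,F[:2]@Y,F[2],s["moment"][:2]@X,s["moment"][:2]@Y,s["moment"][2],s["opening"],(M[2,[0,2]]*1000).round(1)))
E
python3 st.py
```

```text
clock: 9.78
tool_pos: [0.5817, -0.0365, 0.0189]
eef_rot: [-0.7, -0.101, 0.101, 0.7]
contact_force: [0.3, 0.1, -0.3]
opening: 0.248
t 9.78 tip x 44.7 y(tcp) 0.17 z 18.93 head 106.42 | F along 0.03 lat -0.34 up -0.34 | M rest x -0.098 y -0.220 z 0.009 | op 0.248 tilt [0.1 0.6]
```

```bash
python3 -m inch '[[0,0,1,0,0,0],[0,0,1,0,0,0],[0,0,1,0,0,0],[0,0,0,0,0,0]]'; python3 st.py; python3 -m inch '[[0,0,1,0,0,0],[0,0,1,0,0,0],[0,0,0,0,0,0]]'; python3 st.py;python3 -m inch '[[0,0,1,0,0,0],[0,0,1,0,0,0],[0,0,0,0,0,0]]'; python3 st.py
```

```text
clock: 10.12
tool_pos: [0.5809, -0.0341, 0.019]
eef_rot: [0.7, 0.101, -0.101, -0.7]
contact_force: [0.2, -0.0, 0.6]
opening: 0.244
t 10.12 tip x 47.2 y(tcp) 0.23 z 18.96 head 106.39 | F along -0.09 lat -0.16 up 0.65 | M rest x -0.078 y -0.033 z -0.018 | op 0.244 tilt [ 0.  -0.1]
clock: 10.37
tool_pos: [0.5807, -0.0334, 0.0191]
eef_rot: [0.701, 0.101, -0.1, -0.699]
contact_force: [0.6, -3.2, 1.5]
opening: 0.244
t 10.37 tip x 47.9 y(tcp) 0.29 z 19.08 head 106.34 | F along -3.20 lat 0.35 up 1.54 | M rest x -0.062 y 0.589 z -0.037 | op 0.244 tilt [-0.  -1.8]
clock: 10.62
tool_pos: [0.5805, -0.033, 0.0192]
eef_rot: [0.701, 0.1, -0.1, -0.699]
contact_force: [1.7, -5.7, 1.7]
opening: 0.245
t 10.62 tip x 48.3 y(tcp) 0.41 z 19.20 head 106.28 | F along -5.96 lat 0.00 up 1.71 | M rest x 0.001 y 1.265 z -0.012 | op 0.245 tilt [-0.2 -3.8]
```

```bash
for i in 1; do python3 -m inch '[[0,0,1,0,0,0],[0,0,1,0,0,0],[0,0,1,0,0,0],[0,0,0,0,0,0]]' >/dev/null; python3 st.py; python3 -m inch '[[0,0,1,0,0,0],[0,0,1,0,0,0],[0,0,0,0,0,0]]'>/dev/null; python3 st.py; done
```

```text
t 10.95 tip x 49.2 y(tcp) 0.59 z 19.36 head 106.19 | F along -9.83 lat -0.46 up 2.32 | M rest x -0.016 y 1.910 z 0.010 | op 0.245 tilt [-0.4 -6.5]
t 11.20 tip x 52.3 y(tcp) 0.35 z 19.38 head 106.23 | F along -7.36 lat 0.48 up 2.42 | M rest x -0.113 y 1.475 z -0.006 | op 0.245 tilt [ 0.1 -5. ]
```

```bash
python3 -m inch '[[0,0,1,0,0,0],[0,0,1.5,0,0,0],[0,0,1.5,0,0,0],[0,0,1.5,0,0,0],[0,0,0,0,0,0]]' >/dev/null; python3 st.py; python3 -m inch '[[0,0,1.5,0,0,0],[0,0,1.5,0,0,0],[0,0,1.5,0,0,0],[0,0,0,0,0,0]]'>/dev/null; python3 st.py; python3 -m inch '[[0,0,1.5,0,0,0],[0,0,1.5,0,0,0],[0,0,1.5,0,0,0],[0,0,0,0,0,0]]'>/dev/null; python3 st.py
```

```text
t 11.62 tip x 58.3 y(tcp) 0.19 z 19.42 head 106.25 | F along -7.24 lat -0.24 up 2.52 | M rest x -0.124 y 1.475 z -0.026 | op 0.247 tilt [ 0.3 -4.6]
t 11.95 tip x 62.8 y(tcp) 0.18 z 19.41 head 106.25 | F along -8.06 lat 0.36 up 3.46 | M rest x -0.133 y 1.475 z 0.023 | op 0.245 tilt [ 0.3 -4.5]
t 12.28 tip x 68.0 y(tcp) 0.09 z 19.42 head 106.28 | F along -7.41 lat -0.05 up 3.39 | M rest x -0.128 y 1.228 z -0.045 | op 0.244 tilt [ 0.5 -3.7]
```

```bash
python3 -m inch '[[0,0,1.5,0,0,0],[0,0,1.5,0,0,0],[0,0,1.5,0,0,0],[0,0,0,0,0,0]]' >/dev/null; python3 st.py; python3 snap.py side s8; python3 snap.py wrist w8;python3 - <<'E'
from h import *
d=load("s8");cv2.imwrite("pics/s8z.png",cv2.resize(d["img"][160:270,210:305,::-1],None,fx=5,fy=5,interpolation=cv2.INTER_CUBIC))
E
```

```text
t 12.62 tip x 72.5 y(tcp) 0.12 z 19.42 head 106.28 | F along -7.18 lat -0.67 up 3.56 | M rest x -0.107 y 1.198 z -0.046 | op 0.247 tilt [ 0.4 -3.7]
12.6167 [ 0.5739 -0.0098  0.0194] 106.28 F [ 2.67 -6.7   3.56] M [-1.12 -0.44 -0.05] op 0.247
12.6667 [ 0.574  -0.0097  0.0194] 106.28 F [ 1.62 -6.55  3.18] M [-1.1  -0.46  0.01] op 0.241
```

View pics/s8z.png

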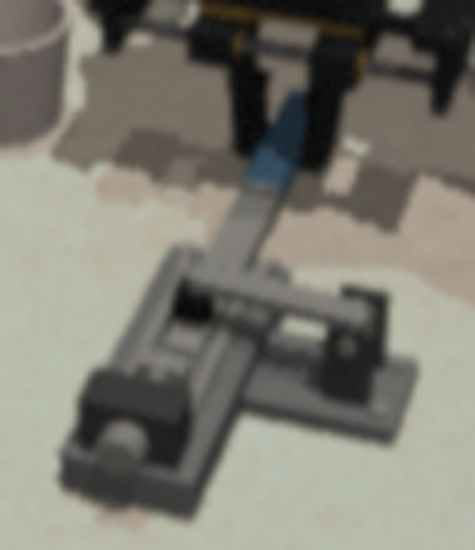

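View pics/w8.png

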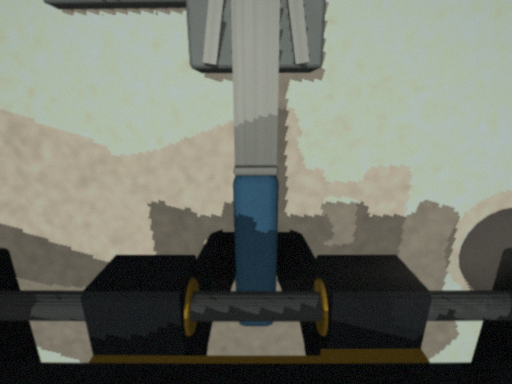

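```bash
python3 -m inch '[[0,0,1,0,0,0],[0,0,1,0,0,0],[0,0,1,0,0,0],[0,0,1,0,0,0],[0,0,0,0,0,0]]' >/dev/null; python3 st.py; for i in 1; do python3 -m inch '[[0,0,1,0,0,0],[0,0,1,0,0,0],[0,0,1,0,0,0],[0,0,0,0,0,0]]'>/dev/null; python3 st.py; python3 -m inch '[[0,0,1,0,0,0],[0,0,1,0,0,0],[0,0,1,0,0,0],[0,0,0,0,0,0]]'>/dev/null; python3 st.py; done
```

```text
t 13.13 tip x 76.2 y(tcp) 0.13 z 19.43 head 106.27 | F along -6.71 lat 0.33 up 4.07 | M rest x -0.117 y 1.277 z -0.001 | op 0.245 tilt [ 0.4 -3.9]
t 13.47 tip x 79.2 y(tcp) 0.12 z 19.49 head 106.27 | F along -7.43 lat -0.88 up 3.51 | M rest x -0.155 y 1.284 z -0.030 | op 0.247 tilt [ 0.4 -4. ]
t 13.80 tip x 82.1 y(tcp) 0.15 z 19.48 head 106.26 | F along -6.63 lat -0.65 up 4.46 | M rest x -0.075 y 1.354 z 0.046 | op 0.243 tilt [ 0.4 -4.1]
```

```bash
python3 -m inch '[[0,0,1,0,0,0],[0,0,1,0,0,0],[0,0,0,0,0,0]]' >/dev/null; python3 st.py; python3 -m inch '[[0,0,1,0,0,0],[0,0,1,0,0,0],[0,0,0,0,0,0]]'>/dev/null; python3 st.py; python3 -m inch '[[0,0,1,0,0,0],[0,0,1,0,0,0],[0,0,0,0,0,0]]'>/dev/null; python3 st.py
```

```text
t 14.05 tip x 84.1 y(tcp) 0.15 z 19.48 head 106.26 | F along -6.54 lat 0.14 up 4.19 | M rest x -0.072 y 1.347 z -0.021 | op 0.244 tilt [ 0.4 -4.2]
t 14.30 tip x 86.1 y(tcp) 0.13 z 19.50 head 106.26 | F along -7.30 lat -0.25 up 4.65 | M rest x -0.116 y 1.388 z 0.046 | op 0.243 tilt [ 0.4 -4.2]
t 14.55 tip x 88.1 y(tcp) 0.09 z 19.53 head 106.26 | F along -6.47 lat 0.31 up 4.82 | M rest x -0.035 y 1.297 z 0.063 | op 0.246 tilt [ 0.5 -4.2]
```

```bash
python3 -m inch '[[0,0,1,0,0,0],[0,0,1,0,0,0],[0,0,0,0,0,0]]' >/dev/null; python3 st.py; python3 -m inch '[[0,0,1,0,0,0],[0,0,0.5,0,0,0],[0,0,0,0,0,0]]'>/dev/null; python3 st.py; python3 -m inch '[[0,0,1,0,0,0],[0,0,0.5,0,0,0],[0,0,0,0,0,0]]'>/dev/null; python3 st.py
```

```text
t 14.80 tip x 90.1 y(tcp) 0.12 z 19.51 head 106.26 | F along -6.70 lat -0.85 up 4.25 | M rest x -0.096 y 1.442 z -0.020 | op 0.246 tilt [ 0.4 -4.2]
t 15.05 tip x 91.4 y(tcp) 0.13 z 19.52 head 106.25 | F along -7.60 lat 0.46 up 4.37 | M rest x -0.105 y 1.482 z 0.031 | op 0.247 tilt [ 0.4 -4.4]
t 15.30 tip x 92.9 y(tcp) 0.13 z 19.52 head 106.25 | F along -7.46 lat -0.26 up 4.32 | M rest x -0.050 y 1.404 z 0.013 | op 0.243 tilt [ 0.4 -4.4]
```

```bash
python3 -m inch '[[0,0,0.5,0,0,0],[0,0,0.5,0,0,0],[0,0,0,0,0,0]]' >/dev/null; python3 st.py; python3 -m inch '[[0,0,0.5,0,0,0],[0,0,0.5,0,0,0],[0,0,0,0,0,0]]'>/dev/null; python3 st.py; python3 -m inch '[[0,0,0.5,0,0,0],[0,0,0.5,0,0,0],[0,0,0,0,0,0]]'>/dev/null; python3 st.py
```

```text
t 15.55 tip x 93.8 y(tcp) 0.14 z 19.53 head 106.24 | F along -6.94 lat -0.46 up 5.12 | M rest x -0.087 y 1.440 z 0.007 | op 0.242 tilt [ 0.4 -4.4]
t 15.80 tip x 94.6 y(tcp) 0.10 z 19.56 head 106.24 | F along -8.15 lat -0.03 up 4.54 | M rest x -0.115 y 1.519 z -0.001 | op 0.243 tilt [ 0.4 -4.8]
t 16.05 tip x 95.1 y(tcp) 0.18 z 19.53 head 106.22 | F along -8.96 lat 0.22 up 4.95 | M rest x -0.095 y 1.621 z -0.010 | op 0.246 tilt [ 0.3 -5.3]
```

Pad contact is felt at an estimated 94.3 mm: the force rises and the advance drops to half the commanded amount. Compressing it gently.

```bash
python3 -m inch '[[0,0,0.5,0,0,0],[0,0,0.5,0,0,0],[0,0,0,0,0,0]]' >/dev/null; python3 st.py; python3 -m inch '[[0,0,0.5,0,0,0],[0,0,0.5,0,0,0],[0,0,0,0,0,0]]'>/dev/null; python3 st.py; python3 -m inch '[[0,0,0.5,0,0,0],[0,0,0.5,0,0,0],[0,0,0,0,0,0],[0,0,0,0,0,0]]'>/dev/null; python3 st.py
```

```text
t 16.30 tip x 95.6 y(tcp) 0.25 z 19.53 head 106.20 | F along -9.21 lat -0.89 up 4.94 | M rest x -0.153 y 1.845 z 0.032 | op 0.243 tilt [ 0.1 -6. ]
t 16.55 tip x 96.1 y(tcp) 0.31 z 19.55 head 106.18 | F along -10.14 lat -0.04 up 3.23 | M rest x -0.106 y 2.017 z -0.053 | op 0.244 tilt [ 0.  -6.6]
t 16.88 tip x 96.6 y(tcp) 0.35 z 19.58 head 106.15 | F along -12.31 lat -0.76 up 4.93 | M rest x -0.125 y 2.137 z -0.001 | op 0.245 tilt [-0.  -7.2]
```

```bash
python3 -m inch '[[0,0,-1,0,0,0],[0,0,-1,0,0,0],[0,0,0,0,0,0]]' >/dev/null; python3 st.py; python3 -m inch '[[0,0,-1,0,0,0],[0,0,-1,0,0,0],[0,0,0,0,0,0],[0,0,0,0,0,0]]' >/dev/null; python3 st.py
```

```text
t 17.13 tip x 96.6 y(tcp) 0.34 z 19.55 head 106.22 | F along -7.54 lat -0.08 up 5.25 | M rest x -0.029 y 1.468 z -0.043 | op 0.244 tilt [ 0.1 -4.5]
t 17.47 tip x 96.6 y(tcp) 0.33 z 19.49 head 106.30 | F along -3.93 lat -0.06 up 5.94 | M rest x 0.035 y 0.880 z -0.034 | op 0.247 tilt [ 0.1 -2.1]
```

```bash
python3 -m inch '[[0,-0.5,0,0,0,0],[0,-0.5,0,0,0,0],[0,0,0,0,0,0]]' >/dev/null; python3 st.py; python3 -m inch '[[0,-0.5,0,0,0,0],[0,-0.5,-0.5,0,0,0],[0,0,0,0,0,0],[0,0,0,0,0,0]]' >/dev/null; python3 st.py
```

```text
t 17.72 tip x 96.6 y(tcp) 0.38 z 19.72 head 106.31 | F along -5.27 lat -1.03 up -2.64 | M rest x -0.305 y 1.155 z -0.042 | op 0.245 tilt [-0.3 -1.7]
t 18.05 tip x 96.6 y(tcp) 0.37 z 20.62 head 106.33 | F along -4.79 lat -0.76 up -2.40 | M rest x -0.349 y 1.309 z -0.075 | op 0.246 tilt [-0.4 -1.2]
```

```bash
python3 -m inch '[[0,0.5,0,0,0,0],[0,0.5,0,0,0,0],[0,0,0,0,0,0]]' >/dev/null; python3 st.py; python3 -m inch '[[0,0,0,0,0,0],[0,0,0,0,0,0],[0,0,0,0,0,0],[0,0,0,0,0,0],[0,0,0,0,0,0]]' 45; python3 st.py
```

```text
t 18.30 tip x 96.5 y(tcp) 0.41 z 19.71 head 106.33 | F along -6.11 lat -0.96 up -1.71 | M rest x -0.333 y 1.234 z -0.046 | op 0.244 tilt [-0.4 -1.3]
clock: 18.72
tool_pos: [0.5665, 0.0152, 0.0199]
eef_rot: [-0.7, -0.101, 0.101, 0.7]
contact_force: [-0.6, 0.4, -0.2]
opening: 0.514
t 18.72 tip x 98.5 y(tcp) 0.24 z 19.92 head 106.44 | F along 0.54 lat 0.42 up -0.19 | M rest x -0.110 y 0.055 z -0.028 | op 0.514 tilt [0. 1.]
```

```bash
python3 -m inch '[[0,-3,0,0,0,0],[0,-6,0,0,0,0],[0,-10,0,0,0,0],[0,-15,0,0,0,0],[0,-20,0,0,0,0],[0,-20,0,0,0,0],[0,-20,0,0,0,0],[0,-15,0,0,0,0],[0,0,0,0,0,0],[0,0,0,0,0,0],[0,0,0,0,0,0]]'; for n in wrist:w9 side:s9 scene:c9; do python3 snap.py ${n%:*} ${n#*:}; done
python3 - <<'E'
from h import *
a=cv2.imread("pics/w9.png")
b=load("s9")["img"][140:270,205:310,::-1];c=load("c9")["img"][130:250,200:330,::-1]
b=cv2.resize(b,None,fx=4,fy=4,interpolation=cv2.INTER_CUBIC)[:480];c=cv2.resize(c,(0,0),fx=2.9,fy=2.9,interpolation=cv2.INTER_CUBIC);H=520
im=np.zeros((H,800,3),np.uint8);im[:b.shape[0],:420]=b;im[:348,423:800]=c;cv2.imwrite("pics/m9.png",im)
E
```

```text
clock: 19.63
tool_pos: [0.5663, 0.014, 0.1287]
eef_rot: [0.7, 0.101, -0.101, -0.7]
contact_force: [-0.6, -0.1, -0.4]
opening: 0.513
19.6333 [0.5663 0.014  0.1287] 106.38 F [-0.57 -0.13 -0.43] M [-0.03 -0.12 -0.04] op 0.513
19.6833 [0.566  0.0141 0.1283] 106.39 F [-0.35  0.46 -0.33] M [-0.06 -0.12 -0.01] op 0.509
19.7333 [0.566  0.0141 0.1281] 106.39 F [-0.88  0.02 -0.52] M [ 0.   -0.13  0.01] op 0.512
```

View pics/w9.png

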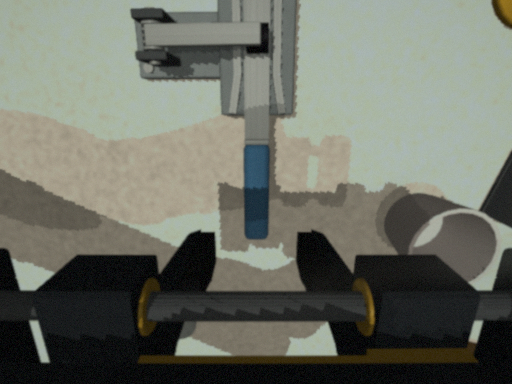

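View pics/m9.png

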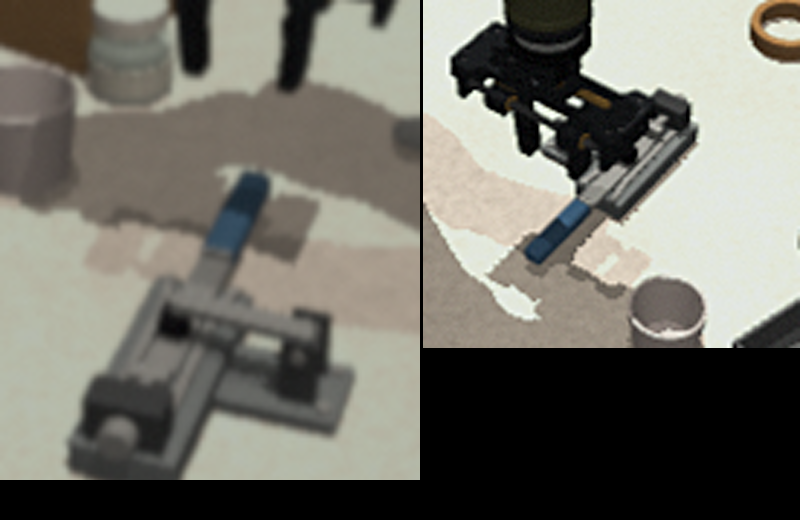

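```bash
python3 -m inch '[[0,-5,20,0,0,0],[0,-5,25,0,0,0],[0,-5,25,0,0,0],[0,0,20,0,0,0],[0,0,0,0,0,0],[0,0,0,0,0,0],[0,0,0,0,0,0]]' >/dev/null; python3 snap.py wrist w10
python3 - <<'E'
from h import *
d=load("w10");cv2.imwrite("pics/w10z.png",cv2.resize(d["img"][0:250,160:350,::-1],None,fx=4,fy=4,interpolation=cv2.INTER_CUBIC)[:600])
for n in ("w9","w10"):
    d=load(n);s=load(n+"_st");C=cloud(d,s);a=np.radians(106.35);X=np.array([np.cos(a),np.sin(a)]);Y=np.array([-X[1],X[0]]);O=np.array([.5469,.0782])
    im=d["img"].astype(int);m=((im[...,2]>im[...,0]+35));m=cv2.morphologyEx(m.astype(np.uint8),cv2.MORPH_OPEN,np.ones((3,3)))>0;m[250:]=0
    Q=C[m];Q=Q[(Q[:,2]>.02)&(Q[:,2]<.05)];x=(Q[:,:2]-O)@X;y=(Q[:,:2]-O)@Y
    if len(x)<20: continue
    print(n,"handle x",np.percentile(x,[1,50,99]).round(4),"y slope",np.polyfit(x,y,1).round(4),"z fit",np.polyfit(x,Q[:,2],1).round(4),"z med",np.median(Q[:,2]).round(4))
    B=C.reshape(-1,3);xx=(B[:,:2]-O)@X;yy=(B[:,:2]-O)@Y
    for lo,hi in ((-.008,.0),(.005,.03),(.066,.09)):
        k=(xx>lo)&(xx<hi)&(abs(yy-.001)<.006)&(B[:,2]>.01)&(B[:,2]<.05)
        if k.sum()>5: print("  blade z at",lo,hi,np.median(B[k,2]).round(4),k.sum())
E
```

```text
20.3667 [0.5413 0.0994 0.1433] 106.35 F [ 0.67  0.19 -0.42] M [-0.04 -0.1   0.04] op 0.514
w9 handle x [-0.1047 -0.0468 -0.0246] y slope [-0.0088 -0.0001] z fit [-0.0044  0.0352] z med 0.0354
  blade z at -0.008 0.0 0.0292 150
  blade z at 0.005 0.03 0.0291 493
  blade z at 0.066 0.09 0.0293 346
w10 handle x [-0.0379 -0.033  -0.0286] y slope [-0.2707 -0.0098] z fit [0.0243 0.0366] z med 0.0358
  blade z at -0.008 0.0 0.0292 94
  blade z at 0.005 0.03 0.0293 327
  blade z at 0.066 0.09 0.0291 394
```

View pics/w10z.png

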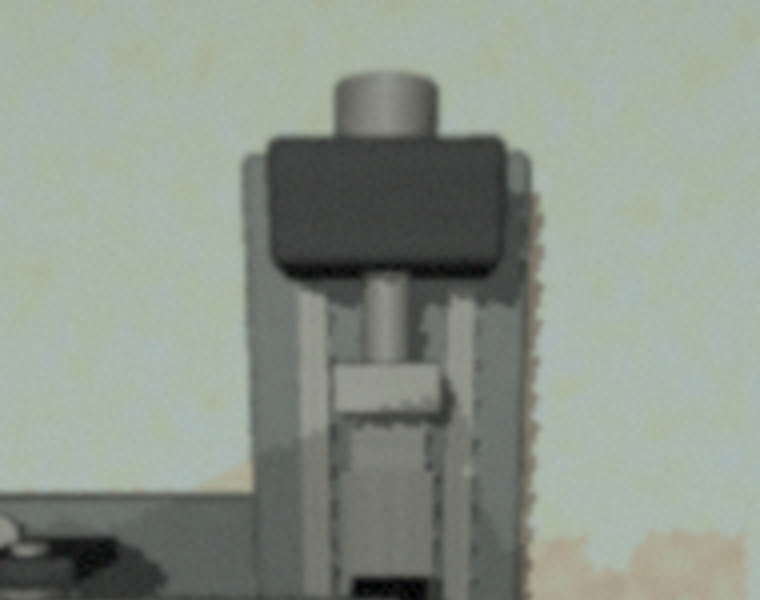

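```bash
python3 -c "
from plant import r
print(r.finish_job())"
```

```text
the job is handed in; nothing more can be done
None
```

I put the knife in the inspection rest and handed the job in at about 20 s of the 51 s allowed. No verdict was reported.

**What I did:** I gripped the handle, lowered the blade onto the bed with a light touch, and slid it under the finger. The push peaked near 10 N, then the drag was about 7 N. I felt the pad at about 94 mm and compressed it about 2.3 mm, with the total push reaching about 12 N. I then eased the arm off without the tip moving, let go and withdrew upward. While easing off I briefly over-lifted the handle by about 1 mm and lowered it again before letting go.

**Last checks, after letting go:**
- **Position:** the tip is against the pad and centred between the rails to within about 1 mm. The handle's front edge measured −24.6 mm against −24.4 mm expected for a tip at 96.6 mm, so the knife had not slid back.
- **Flatness:** the blade top was at 29.2 mm (29 mm expected), with the knife level to about 0.004 rad and aligned to about 0.009 rad.
- **Surroundings:** the gripper was well clear of everything, and I saw nothing else disturbed.

**Not confirmed:** I could not measure the pad and finger contact forces directly after release. I inferred them from the pushing forces and the unchanged position. My estimated tip position read 1–2 mm short of where I expected the tip to meet the finger's nose, which is within the camera calibration error.

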